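# Pry the spring clip off the inking-wheel spindle

### The job

The inking wheel has to come out for cleaning: take the hooked pick from its wooden rest, lower its blade gently into the eye of the wire spring clip on the spindle and pull the clip out of its groove, clear of the spindle and loose on the stand's tray. Work the clip only with the pick, never with the fingers, feel for the tray instead of pressing hard on it (keep below 10 N; 22 N on the clip), and do not disturb the things lying round about. Then put the pick back in its rest.

Things in the scene. Friction and masses are not known exactly. Their poses are not given: they have to be found in the camera images.
- stand: Fixed grey metal inking stand, 170 (x) by 110 (y) mm: two plates, a dark rubber wheel between. Origin on the bench under its centre, z up. The top is a shallow smooth tray, floor 30 mm above the origin, rim 6 mm wide rising to 36 mm. The spindle stands on the centre line at x = +45 mm; the free part of the tray is on its -x side, towards the robot.
- spindle (a point): Point on the spindle's axis at tray floor height. The spindle has a groove 18 mm in diameter and 6.5 mm high just above the tray floor, under a round head 26 mm in diameter whose top is 13.5 mm above the tray floor.
- ring: Sprung retaining clip of dark round 5 mm wire, lying flat on the tray in the spindle's groove. Origin at the centre of its gripping part (on the spindle axis while seated), 2.5 mm above the tray floor. Two sprung prongs grip the spindle, open to the clip's +x; on its -x side is the eye, a closed loop with its outer bar at x = -31 mm. Seated, its -x is within 0.25 rad of the stand's -x.
- eye (a point): Middle of the clip's eye, x = -21 mm in the clip's frame, 2.5 mm above the tray floor. Clear opening from x = -14 to -28 mm, 16 mm wide in y. Pulled by the outer bar along the clip's -x, the prongs spread and snap off the spindle at roughly 7 to 13 N, then the pull drops; 25 mm of travel frees the clip wholly.
- pick: Hooked pick, 100 g. Origin at the centre of its flat-sided wooden handle, 90 (x) by 16 (y) by 22 (z) mm, gripped across y between the rest's posts. Its shank and blade are at the +x end.
- collet (a point): Point on the pick's shank axis at x = 90 mm, in the collet from which a steel blade, 4 (x) by 6 (y) mm, hangs down (-z). The blade is clamped tight, but how far out differs each time: its square tip lies 37 to 53 mm below this point. It must reach to within 2 mm of the tray floor to hold the 5 mm wire, so feel for the floor with the tip.
- rest: Fixed wooden rest for the pick, 110 (x) by 56 (y) mm, origin on the bench under its centre. Two posts 10 mm thick at x = +36 and -36 mm with flared notches, 19 to 24 mm wide, open above (posts' tops 63 mm high); at the start the pick lies level in both notches, its +x along the rest's +x.
- rest_seat (a point): Where the centre of the pick's handle is when it lies in the rest, 60 mm above the bench.
- awl: Bystander: straight awl with turned wooden handle, 31x150x31 mm, origin at its underside. Not to be disturbed.
- rub_block: Bystander: ochre rubbing block 45x70x32 mm, origin at its underside. Not to be disturbed.
- tape_measure: Bystander: yellow tape measure, 58x73x35 mm, origin at its underside. Not to be disturbed.
Mind the look-alikes: they are no part of the job. What is shaped like the rest but yellow is not meant.

How it is judged:
By the outcome, as a careful person would: the job done as asked, in the order asked, and still so for the second after the job is handed in, with the robot touching nothing.
It also fails if it takes over 61 s, if anything falls off the work surface, if the arm or the gripper's body presses on something with over 40 N, if the wrist force passes 120 N, or if a joint passes its speed limit or range.

### The arm

A 6-joint arm with a two-finger parallel gripper is mounted at the origin on a cart in front of the work surface, level with it; the furniture and walls round the work are solid. World frame = base frame: x ahead of the robot, y to its left, z up, the work surface at z = 0. Lengths are in m, angles in rad, forces in N, time in s.
With the tool pointing down it reaches from about 0.35 to 0.975 m from the base axis. Payload 4.9 kg.
Tool frame: the origin (TCP) lies midway between the tips of the shut fingers; the grasp point (between the pads) lies 19 mm behind it; z points along the fingers, y is the line along which they close (so a half turn about z gives the same grasp; the last joint's range is limited). The gripper opens to 85 mm and grips with 20 to 120 N. Pads are 22 mm wide; open, the fingers measure 114 mm over their backs; the gripper's body (76 mm by 85 mm) begins 54 mm behind the grasp point. The pads swing forward as they close: fully open they stand 13 mm farther back than shut.
Start: joints at [-1.248, 0.053, 1.613, -0, 1.476, -0.119], TCP at [0.267, -0.565, 0.231] pointing down, gripper open.
Joint ranges: [-3.01, 3.01], [-1.01, 2.22], [0.06, 2.58], [-1.02, 4.17], [0.09, 2.62], [-3.14, 3.14]. Speed limits (rad/s): [2.57, 2.57, 3.14, 3.14, 3.14, 3.14].

### API

Orientations are given as a unit quaternion [w, x, y, z].
In Python, from plant import state, grab_frame, job_done, cut_out, place_of gives the robot as it stands.
- The arm moves only by the tool jog_arm, never from a script. Its argument "motion" is text: rows parted by semicolons, each of 7 numbers parted by spaces: the opening in per cent of the stroke, from 0 (shut) to 100 (fully open), then the shift along the tool's x, y, z as a fraction of full scale, then the turn, a rotation vector about the tool's x, y, z as a fraction of full scale. A call has exactly 5 rows; each row is the pose to reach, as a shift and turn from the pose commanded when the call began, along the tool's axes at that moment; what a row does not reach only later rows make up. Full scale, the value 1, is 50 cm for a shift and 1.5 rad for a turn. A row lasts 1/8 s, in which the tool goes at most 62.5 mm and 10.7 degrees, less where a joint would pass 70% of its speed; a pose out of reach is approached as far as the arm can. A call with a number of a shift or a turn outside -1 to 1 is refused whole. A call with a gripper value outside its range is refused whole. The fingers move at their own pace and stop on an object; the grip force is fixed at half the most. Time passes only in rows, so rows that repeat a pose let the fingers close, or fill a call up. It gives the time, the measured TCP pose, the force, the opening and the grip force at its end, in the units of the state.
- state(): the state, without advancing time (a new reading comes with each control period).
- grab_frame(name): name is "scene" or "top" or "wrist"; returns a dict with "color" (480x640x3 uint8, red, green, blue), "range_z" (480x640 float32, m along the optical axis (not along the pixel's ray), 0 where there is no reading), "intrinsics" (3x3 intrinsics, pixels), "k1" (the pictures are not rectified: a ray, as slopes to the right and down, at radius r is drawn at 1 + k1 r^2 times it, then the intrinsics apply), "world_from_camera" (4x4, takes a point from camera to world coordinates). Camera axes: x right, y up, looking along -z (the intrinsics and any distortion apply to the point x, -y, -z); pixel columns grow to the right and rows downward; lengths in m; the calibration is good to about 2 mm. A picture is of the moment at which its call begins.
- job_done(): hands the job in; it is judged then, once.
Trained networks look in the newest picture that a camera, given by its name, has taken for a name from the list of things; names that differ only in an ending like _2 or _b are one class to them, and where a whole thing is asked for, a point or a joint stands for the part that bears it (a point fixed in the world has none). Each returns a list of dicts, best first, with "p" (0 to 1); they miss things now and then, are a little off and sometimes report something else, mostly with a low value. They report only what shows in the picture. A call takes as long as a camera call. They do not tell look-alikes from the thing itself.
- cut_out(camera, thing): "pixels" (480x640 bool, what is visible of it).
- place_of(camera, thing): "at" ([x, y, z] in m, in world coordinates, good to about 4 mm: a listed point, or the origin of a listed thing).
The state is a dict: "time": time; "joint_pos": joint angles; "joint_vel": joint speeds; "joint_efforts": joint torques, N m; "tool_pos": TCP position; "tool_rot": TCP orientation; "contact_force": force on the tool from outside, world axes, zero at the start; "ft_torque": the same for the moment, N m; "gripper_width": opening from 0.0 (shut) to 1.0 (fully open); "grasp_force": force on a finger pad.
Only numpy, scipy, OpenCV 4.12 (cv2) and the standard library are available. Lean on these libraries where they do the work, as an engineer would, in place of code of your own. Each camera call takes 0.05 s, during which the arm holds its last target. There are 200 camera calls.

## Working session

There is one attempt and no reset: what is moved stays moved. The work goes in short steps, Python scripts to look and compute and a tool call to move; the robot and the scene stay as the last step left them, time stands still between calls to the robot, and variables do not carry over. Pictures are saved under pics/ and viewed, at most 10 in all, crops included, and the job is handed in when it is done.

Besides the shell and the picture viewer there is one more tool, called as name(argument=value, ...) on one line, values as JSON. jog_arm: Moves the arm, as the interface text tells. Shift numbers are shares of 50 cm and turn numbers shares of 1.5 rad, none past 1 either way. Its arguments: {"type":"object","properties":{"motion":{"type":"string"}},"required":["motion"]}

```bash
ls; mkdir -p pics; cat > h.py <<'E'
import numpy as np, cv2
from plant import *
from scipy.spatial.transform import Rotation as R
def ray(f,u,v):
    K=f["intrinsics"];a=np.array([(u-K[0,2])/K[0,0],(v-K[1,2])/K[1,1]]);s=a.copy()
    for _ in range(20): s=a/(1+f["k1"]*(s@s))
    return s
def pt(f,u,v,d=None):
    s=ray(f,u,v); d=f["range_z"][int(v),int(u)] if d is None else d
    return (f["world_from_camera"]@np.array([s[0]*d,-s[1]*d,-d,1]))[:3]
def atz(f,u,v,z):
    o=f["world_from_camera"][:3,3]; s=ray(f,u,v); d=f["world_from_camera"][:3,:3]@np.array([s[0],-s[1],-1])
    return o+d*(z-o[2])/d[2]
def proj(f,p):
    c=np.linalg.inv(f["world_from_camera"])@np.append(p,1); s=np.array([c[0],-c[1]])/-c[2]
    s=s*(1+f["k1"]*(s@s)); K=f["intrinsics"]; return s[0]*K[0,0]+K[0,2],s[1]*K[1,1]+K[1,2]
def save(im,n): cv2.imwrite("pics/"+n,im[...,::-1])
def delta(p,q=None):
    s=state(); r=R.from_quat(np.roll(s["tool_rot"],-1)); return r.inv().apply(np.array(p)-s["tool_pos"])/.5
E
python3 - <<'E'
from h import *
np.set_printoptions(precision=4,suppress=True)
fs={n:grab_frame(n) for n in("top","scene")}
for n,f in fs.items():
    save(f["color"],n+".png"); print(n,f["world_from_camera"][:3,3])
    for t in["stand","spindle","ring","eye","pick","collet","rest","rest_seat","awl","rub_block","tape_measure"]:
        for d in place_of(n,t)[:3]: print(t,round(d["p"],2),np.array(d["at"]),np.round(proj(f,d["at"])))
s=state();print(s)
E
```

```text
pics
top [ 0.4522 -0.0052  1.0026]
stand 0.67 [ 0.6084  0.1336 -0.0006] [261. 207.]
stand 0.59 [0.6497 0.1379 0.0344] [257. 185.]
spindle 0.73 [0.6512 0.1306 0.0287] [261. 185.]
ring 0.6 [0.6523 0.1356 0.0327] [258. 184.]
pick 0.94 [ 0.4724 -0.2257  0.0601] [434. 267.]
collet 0.78 [ 0.5646 -0.2378  0.0621] [439. 222.]
rest 0.92 [ 0.5581 -0.0981 -0.0022] [368. 229.]
rest 0.82 [ 0.4673 -0.2263 -0.0035] [427. 270.]
rest_seat 0.79 [ 0.4718 -0.2259  0.0573] [434. 267.]
rest_seat 0.62 [ 0.5619 -0.0979  0.0595] [370. 224.]
awl 0.73 [ 0.4034  0.2309 -0.0004] [216. 302.]
rub_block 0.73 [ 0.6891 -0.1736 -0.0034] [401. 169.]
tape_measure 0.79 [ 0.3862 -0.0451 -0.0043] [344. 309.]
scene [0.1734 0.6028 0.904 ]
stand 0.89 [0.6094 0.135  0.0034] [249. 290.]
spindle 0.89 [0.65   0.1305 0.0303] [234. 274.]
ring 0.67 [0.6479 0.131  0.0308] [234. 275.]
ring 0.19 [ 0.4674 -0.2232  0.0627] [381. 194.]
eye 0.46 [0.627  0.1288 0.0319] [243. 277.]
eye 0.35 [ 0.5646 -0.2326  0.0575] [347. 179.]
pick 0.82 [ 0.4697 -0.2245  0.0602] [381. 194.]
collet 0.62 [ 0.5647 -0.2315  0.0579] [347. 180.]
rest 0.93 [ 0.468
[... 152 characters left out ...]
638 -0.0975  0.0623] [320. 212.]
awl 0.71 [ 0.4038  0.2309 -0.0031] [308. 372.]
rub_block 0.74 [ 0.6912 -0.1716  0.0011] [291. 193.]
tape_measure 0.69 [ 0.3854 -0.0418 -0.0015] [377. 277.]
{'time': 1.2, 'joint_pos': array([-1.248 ,  0.0527,  1.6129,  0.    ,  1.476 , -0.119 ]), 'joint_vel': array([ 0.0006, -0.0001,  0.0007,  0.0007, -0.0006, -0.0007]), 'joint_efforts': array([  0.0018, -39.3671, -37.0462,   0.0002,   0.0007,   0.    ]), 'tool_pos': array([ 0.2672, -0.565 ,  0.2313]), 'tool_rot': array([0.    , 0.9757, 0.2191, 0.    ]), 'contact_force': array([-0.0107, -0.1914, -0.733 ]), 'ft_torque': array([ 0.0406,  0.0102, -0.0797]), 'grasp_force': 0.0, 'gripper_width': 1.0013686713974423}
```

```bash
python3 - <<'E'
import cv2,numpy as np
t=cv2.imread("pics/top.png");s=cv2.imread("pics/scene.png")
a=cv2.resize(t[130:350,190:490],None,fx=2,fy=2,interpolation=2)
b=cv2.resize(s[150:400,200:420],(396,440),interpolation=2)
cv2.imwrite("pics/a.png",a)
c=np.zeros((600,800,3),np.uint8)
c[:300,:400]=cv2.resize(t[130:355,190:490],(400,300),interpolation=2)
c[300:,:400]=cv2.resize(s[160:385,200:420],(400,300),interpolation=2)
c[:300,400:]=cv2.resize(t[205:300,390:500],(400,300),interpolation=2)
c[300:,400:]=cv2.resize(t[165:245,205:310],(400,300),interpolation=2)
cv2.imwrite("pics/c.png",c)
E
```

```text
(no output)
```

View pics/c.png

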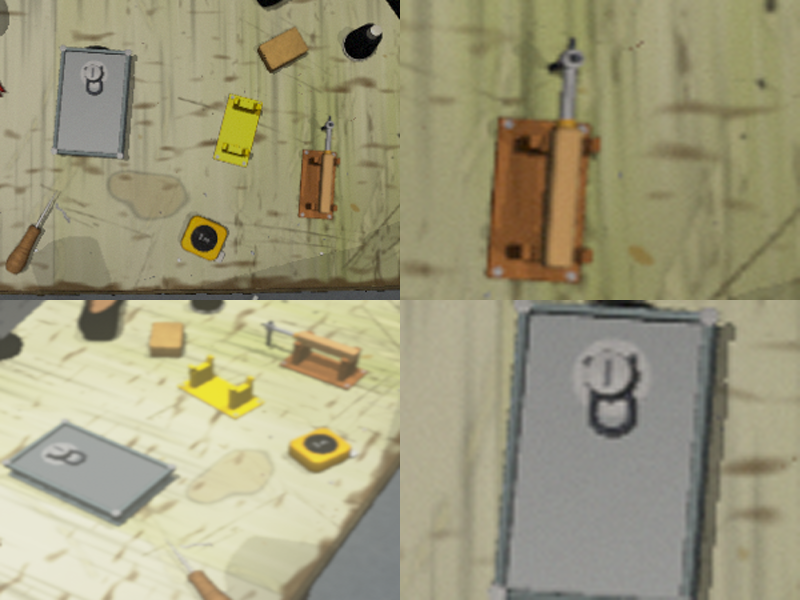

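The brown rest at top (427,270), with the pick lying in its notches, is the one meant. The yellow one at (368,229) is empty and is only a look-alike. The clip's eye is on the stand at about (257,192), towards the robot. The crop confirms this, so I go above the pick.

jog_arm(motion="100 0.66 -0.438 0.1 0 0 0.355;100 0.66 -0.438 0.1 0 0 0.355;100 0.66 -0.438 0.1 0 0 0.355;100 0.66 -0.438 0.1 0 0 0.355;100 0.66 -0.438 0.1 0 0 0.355")

```text
time: 1.82
tool_pos: [0.4279, -0.2984, 0.1923]
tool_rot: [0.0, 0.999, -0.046, 0.0]
contact_force: [0.3, -0.5, -0.2]
gripper_width: 1.002
grasp_force: 0.0
```

```bash
cat >> h.py <<'E'
def go(p,yaw):
    s=state(); r=R.from_quat(np.roll(s["tool_rot"],-1))
    t=R.from_euler("z",yaw)*R.from_euler("x",np.pi)
    print("go",np.round(r.inv().apply(np.array(p)-s["tool_pos"])/.5,4),np.round((r.inv()*t).as_rotvec()/1.5,4),"t",round(s["time"],2))
E
python3 - <<'E'
from h import *
s=state();print(s["tool_pos"],s["tool_rot"]);go([.472,-.226,.18],-.09)
E
```

```text
[ 0.42790836 -0.29841621  0.19232817] [ 2.75425348e-04  9.98962852e-01 -4.55299644e-02  4.09104468e-04]
go [ 0.0746 -0.1523  0.0246] [ 0.0003 -0.0006 -0.0007] t 1.82
```

jog_arm(motion="100 0.075 -0.15 0.02 0 0 0;100 0.075 -0.15 0.02 0 0 0;100 0.075 -0.15 0.02 0 0 0;100 0.075 -0.15 0.02 0 0 0;100 0.075 -0.15 0.02 0 0 0")

```text
time: 2.45
tool_pos: [0.4709, -0.2299, 0.1825]
tool_rot: [0.0, 0.999, -0.046, 0.0]
contact_force: [-0.1, -0.7, 0.1]
gripper_width: 1.003
grasp_force: 0.0
```

```bash
python3 - <<'E'
from h import *
np.set_printoptions(precision=4,suppress=True)
f=grab_frame("wrist");save(f["color"],"w1.png");print(f["world_from_camera"])
for t in["pick","collet","rest_seat","rest"]:
    for d in place_of("wrist",t)[:2]: print(t,round(d["p"],2),np.array(d["at"]),np.round(proj(f,d["at"])))
s=state();print(s["tool_pos"],s["tool_rot"])
np.save("w1.npy",f["range_z"])
E
```

```text
[[-0.0919  0.9489  0.3018  0.549 ]
 [-0.9958 -0.088  -0.0265 -0.2376]
 [ 0.0014 -0.3029  0.953   0.3247]
 [ 0.      0.      0.      1.    ]]
pick 0.93 [ 0.4694 -0.2236  0.0621] [306. 238.]
collet 0.83 [ 0.5648 -0.2347  0.0585] [308. 105.]
rest_seat 0.96 [ 0.5589 -0.0967  0.0579] [119. 134.]
rest_seat 0.92 [ 0.4661 -0.2248  0.0595] [308. 241.]
rest 0.84 [ 0.4736 -0.2261  0.    ] [310. 214.]
rest 0.61 [ 0.5623 -0.0959  0.0016] [151. 129.]
[ 0.471  -0.2293  0.1823] [ 0.      0.9989 -0.0458  0.    ]
```

View pics/w1.png

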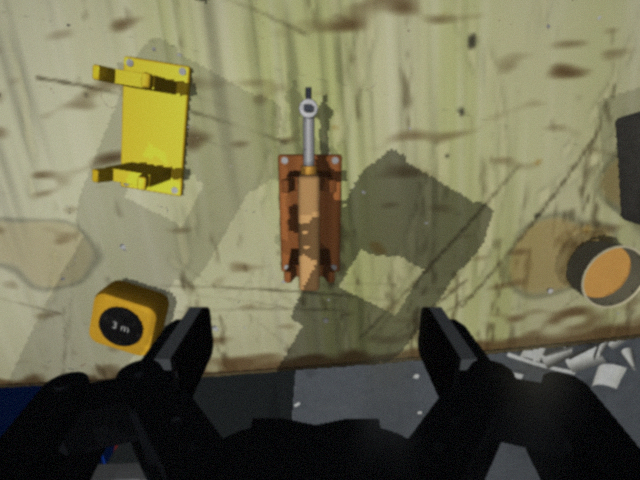

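The pick runs straight up the picture: collet ring (308,107), handle (310,172) to (311,290). The brown rest is beneath it and the yellow look-alike is at (150,125).

```bash
python3 - <<'E'
from h import *
np.set_printoptions(precision=4,suppress=True)
f=grab_frame("wrist")
for u,v in [(310,180),(310,240),(311,284)]: print(u,v,pt(f,u,v),atz(f,u,v,.071))
print("collet",pt(f,308,140),pt(f,308,107))
m=cut_out("wrist","pick")[0]["pixels"]
P=np.array([pt(f,u,v) for v,u in np.argwhere(m&(f["range_z"]>0))]);P=P[abs(P[:,2]-.0695)<.006]
b=P[P[:,0]<.51]
print(len(b),np.median(b[:,2]),b.min(0),b.max(0),np.polyfit(P[:,0],P[:,1],1))
xs=np.linspace(.43,.51,5)
for a,c in zip(xs,xs[1:]):
    q=b[(b[:,0]>a)&(b[:,0]<c)];print(a,q[:,1].min(),q[:,1].max(),np.median(q[:,2]))
g=grab_frame("top");m=cut_out("top","pick")[0]["pixels"]
Q=np.array([pt(g,u,v) for v,u in np.argwhere(m&(g["range_z"]>0))]);Q=Q[(abs(Q[:,2]-.07)<.008)&(Q[:,0]<.52)];print(Q.min(0),Q.max(0),np.median(Q[:,2]),Q.mean(0))
go([.471,-.226,.043],-.09)
E
```

```text
310 180 [ 0.5142 -0.2305  0.0701] [ 0.5143 -0.2305  0.071 ]
310 240 [ 0.4701 -0.2263  0.0703] [ 0.4703 -0.2263  0.071 ]
311 284 [ 0.5491 -0.2371  0.3245] [ 0.435  -0.2237  0.071 ]
collet [ 0.5413 -0.2316  0.0639] [ 0.5626 -0.2339  0.0736]
2074 0.07038122069149677 [ 0.4289 -0.2372  0.067 ] [ 0.5099 -0.2149  0.0726] [-0.0897 -0.1839]
0.43 -0.23119568877628296 -0.21486074168272754 0.07040008690602534
0.45 -0.232986421904834 -0.21758000688697113 0.07036716435423152
0.47 -0.23473126870585126 -0.21844147745749357 0.07040421112525397
0.49 -0.23723253541906467 -0.22017062039554708 0.0703702580727697Traceback (most recent call last):
  File "<stdin>", line 14, in <module>
    return umr_minimum(a, axis, None, out, keepdims, initial, where)
ValueError: zero-size array to reduction operation minimum which has no identity
```

jog_arm(motion="60 0.0035 -0.006 0.1 0 0 0;60 0.0035 -0.006 0.2 0 0 0;60 0.0035 -0.006 0.25 0 0 0;60 0.0035 -0.006 0.282 0 0 0;60 0.0035 -0.006 0.282 0 0 0")

```text
time: 3.52
tool_pos: [0.4728, -0.2257, 0.0404]
tool_rot: [-0.0, 0.999, -0.045, -0.001]
contact_force: [-0.1, 0.4, -0.2]
gripper_width: 0.599
grasp_force: 0.0
```

jog_arm(motion="0 0 0 0 0 0 0;0 0 0 0 0 0 0;0 0 0 0 0 0 0;0 0 0 0 0 0 0;0 0 0 0 0 0 0")

```text
time: 4.15
tool_pos: [0.4745, -0.2268, 0.0431]
tool_rot: [0.001, 0.999, -0.045, 0.001]
contact_force: [0.1, 1.1, 6.2]
gripper_width: 0.175
grasp_force: 59.2
```

jog_arm(motion="0 0 0 -0.02 0 0 0;0 0 0 -0.06 0 0 0;0 0 0 -0.16 0 0 0;0 0 0 -0.24 0 0 0;0 0 0 -0.24 0 0 0")

```text
time: 4.78
tool_pos: [0.4752, -0.2273, 0.1658]
tool_rot: [0.002, 0.999, -0.045, 0.003]
contact_force: [-0.0, -0.5, -1.0]
gripper_width: 0.177
grasp_force: 58.5
```

```bash
python3 - <<'E'
from h import *
np.set_printoptions(precision=4,suppress=True)
s=state();print(s["tool_pos"],s["tool_rot"],s["contact_force"],s["ft_torque"])
f=grab_frame("wrist");save(f["color"],"w2.png")
for t in["pick","collet"]:
    for d in place_of("wrist",t)[:1]: print(t,round(d["p"],2),np.array(d["at"]),np.round(proj(f,d["at"])))
m=cut_out("wrist","pick")[0]["pixels"]
P=np.array([pt(f,u,v) for v,u in np.argwhere(m&(f["range_z"]>0))])
T=R.from_quat(np.roll(s["tool_rot"],-1)).inv().apply(P-s["tool_pos"])
for a in np.arange(-.02,.11,.01):
    q=T[(T[:,0]>a)&(T[:,0]<a+.01)]
    if len(q): print(round(a,3),len(q),np.percentile(q[:,1],[2,98]),np.percentile(q[:,2],[2,50,98]))
f=grab_frame("scene");save(f["color"],"s2.png")
for t in ["ring","eye","spindle","collet"]:
    for d in place_of("scene",t)[:2]: print(t,round(d["p"],2),np.array(d["at"]),np.round(proj(f,d["at"])))
f=grab_frame("top");save(f["color"],"t2.png")
E
python3 - <<'E'
import cv2,numpy as np
a=cv2.imread("pics/w2.png");b=cv2.imread("pics/s2.png")
c=np.hstack([cv2.resize(a[0:320],(400,267)),cv2.resize(b[60:260,240:460],(400,364),interpolation=2)[:267]]) if 0 else np.zeros((400,800,3),np.uint8)
c[:,:400]=cv2.resize(a[0:300,170:470],(400,400));c[:,400:]=cv2.resize(b[60:240,290:470],(400,400),interpolation=2)
cv2.imwrite("pics/c2.png",c)
E
```

```text
[ 0.4752 -0.2273  0.1658] [ 0.0021  0.999  -0.0453  0.0034] [-0.0266 -0.4847 -0.9849] [ 0.0249 -0.0106  0.0095]
pick 0.61 [ 0.4677 -0.2243  0.1834] [308. 351.]
collet 0.94 [ 0.5659 -0.2371  0.1836] [318.  87.]
-0.02 840 [-0.0067  0.0081] [-0.0285 -0.0273 -0.0254]
-0.01 886 [-0.0062  0.0083] [-0.0287 -0.0273 -0.0255]
0.0 979 [-0.0064  0.0081] [-0.0285 -0.0273 -0.0254]
0.01 1128 [-0.0067  0.0099] [-0.0286 -0.0272 -0.0126]
0.02 1164 [-0.0067  0.0085] [-0.0285 -0.0272 -0.0247]
0.03 1269 [-0.0068  0.0087] [-0.0285 -0.0271 -0.0241]
0.04 1356 [-0.0064  0.0079] [-0.0278 -0.0222 -0.0125]
0.05 641 [-0.0028  0.0046] [-0.0212 -0.0197  0.1661]
0.06 715 [-0.0031  0.0048] [-0.0213 -0.0195 -0.0158]
0.07 790 [-0.0031  0.0115] [-0.0213 -0.0195  0.1665]
0.08 1149 [-0.0052  0.0063] [-0.0306 -0.0233 -0.0111]
0.09 599 [-0.0098  0.0056] [-0.0246 -0.0226  0.166 ]
0.1 97 [-0.0153  0.0037] [-0.0189 -0.0178  0.167 ]
ring 0.55 [0.6525 0.1311 0.0296] [233. 274.]
eye 0.59 [0.6316 0.1291 0.0323] [241. 277.]
spindle 0.77 [0.6501 0.1299 0.0286] [234. 274.]
collet 0.97 [ 0.5614 -0.232   0.1775] [351. 141.]
```

View pics/c2.png

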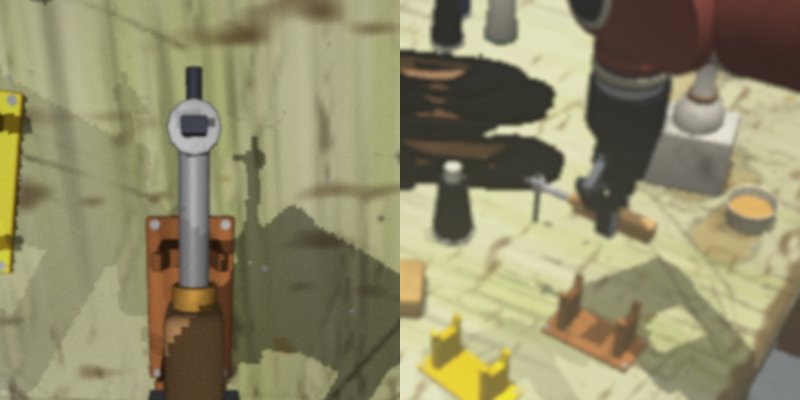

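The pick is held level, the collet ring is at about wrist (318,95), and the brown rest is empty below. Now to the stand.

jog_arm(motion="0 -0.011 -0.12 0 0 0 -0.06;0 -0.011 -0.24 0 0 0 -0.06;0 -0.011 -0.36 0 0 0 -0.06;0 -0.011 -0.48 0 0 0 -0.06;0 -0.011 -0.59 0.04 0 0 -0.06")

```text
time: 5.9
tool_pos: [0.496, 0.0704, 0.1431]
tool_rot: [-0.0, 1.0, -0.0, 0.003]
contact_force: [0.8, -0.3, -1.3]
gripper_width: 0.176
grasp_force: 58.9
```

jog_arm(motion="0 0 -0.06 0.03 0 0 0;0 0 -0.084 0.052 0 0 0;0 0 -0.084 0.052 0 0 0;0 0 -0.084 0.052 0 0 0;0 0 -0.084 0.052 0 0 0")

```text
time: 6.52
tool_pos: [0.4953, 0.1093, 0.1161]
tool_rot: [0.0, 1.0, -0.001, 0.001]
contact_force: [0.5, 0.2, -1.6]
gripper_width: 0.178
grasp_force: 58.9
```

```bash
python3 - <<'E'
from h import *
np.set_printoptions(precision=4,suppress=True)
s=state();print(s["time"],s["tool_pos"],s["tool_rot"],s["contact_force"],s["ft_torque"])
f=grab_frame("wrist");save(f["color"],"w3.png");np.save("w3d.npy",f["range_z"])
import pickle;pickle.dump((f,s),open("w3.pkl","wb"))
for t in["eye","ring","spindle","collet","stand"]:
    for d in place_of("wrist",t)[:2]: print(t,round(d["p"],2),np.array(d["at"]),np.round(proj(f,d["at"])))
print(pt(f,400,120),pt(f,250,120),pt(f,250,60))
E
```

```text
6.525 [0.4953 0.1093 0.1161] [ 0.      1.     -0.0012  0.0008] [ 0.4656  0.1502 -1.6112] [ 0.0053  0.031  -0.004 ]
eye 0.91 [0.6276 0.1293 0.0314] [278.  30.]
collet 0.9 [0.5863 0.1105 0.131 ] [309.  88.]
stand 0.8 [ 0.6059  0.1388 -0.0002] [269.  78.]
[ 0.5791  0.0496 -0.0014] [0.5785 0.1478 0.0295] [0.6122 0.1462 0.0293]
```

View pics/w3.png

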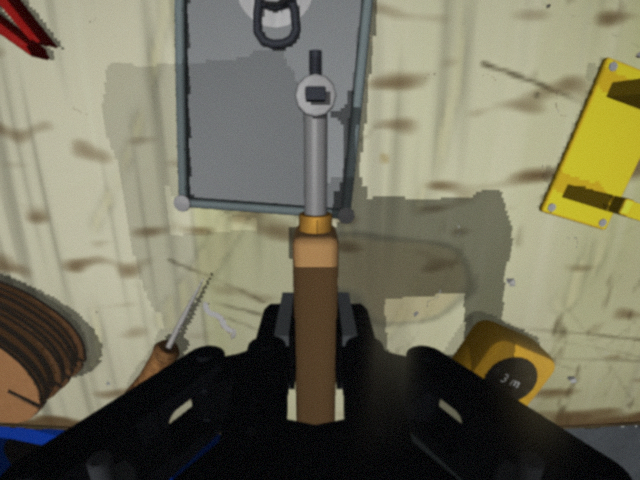

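Wrist view: the eye opening is centred near (276,22), its outer bar near (279,43), the collet ring at (315,95) and the blade tip at about (316,51). The tray is clear.

```bash
python3 - <<'E'
from h import *
import pickle
np.set_printoptions(precision=4,suppress=True)
f,s=pickle.load(open("w3.pkl","rb"))
print("bar",atz(f,279,43,.032),"eye",atz(f,276,22,.032))
for v in (52,56,60,66,70): print(v,pt(f,316,v)-s["tool_pos"])
o=f["world_from_camera"][:3,3]
for v in (50,51,52):
    d=atz(f,316,v,0)-o; x=s["tool_pos"][0]+.092; p=o+d*(x-o[0])/d[0]; print(v,p-s["tool_pos"])
print("collet", atz(f,315,95,s["tool_pos"][2]+.02)-s["tool_pos"])
# dark wire mask
g=cv2.cvtColor(f["color"],cv2.COLOR_RGB2GRAY)[:60,235:310]
for r in range(0,56,4): 
    w=np.flatnonzero(g[r]<75)+235; print(r,w.min() if len(w) else None,w.max() if len(w) else None,len(w))
t=cv2.cvtColor(cv2.imread("pics/t2.png"),cv2.COLOR_BGR2GRAY)
import sys
E
```

```text
bar [0.6206 0.1287 0.032 ] eye [0.6315 0.1301 0.032 ]
52 [ 0.1014 -0.0013  0.0181]
56 [ 0.1002 -0.0013  0.0181]
60 [ 0.099  -0.0013  0.0181]
66 [ 0.0971 -0.0013  0.0192]
70 [ 0.096  -0.0013  0.0187]
50 [ 0.092  -0.0011  0.0701]
51 [ 0.092  -0.0011  0.0692]
52 [ 0.092  -0.0011  0.0683]
collet [ 0.0884 -0.0009  0.02  ]
0 255 295 26
4 255 296 42
8 254 298 41
12 254 298 17
16 254 298 16
20 253 299 16
24 254 299 16
28 253 300 18
32 254 299 19
36 256 298 21
40 259 296 38
44 261 292 32
48 271 285 15
52 309 309 1
```

jog_arm(motion="0 0.05 -0.025 0.02 0 0 0;0 0.09 -0.0435 0.042 0 0 0;0 0.09 -0.0435 0.042 0 0 0;0 0.09 -0.0435 0.042 0 0 0;0 0.09 -0.0435 0.042 0 0 0")

```text
time: 7.45
tool_pos: [0.5393, 0.1318, 0.0947]
tool_rot: [0.0, 1.0, -0.0, 0.0]
contact_force: [-0.3, -0.2, -0.8]
gripper_width: 0.179
grasp_force: 59.0
```

```bash
python3 - <<'E'
from h import *
np.set_printoptions(precision=4,suppress=True)
s=state();print(s["time"],s["tool_pos"],s["tool_rot"],s["contact_force"],s["ft_torque"])
c=[]
for n in("wrist","scene","top"):
    f=grab_frame(n)
    for t in["eye","ring","spindle","collet"]:
        for d in place_of(n,t)[:1]: print(n,t,round(d["p"],2),np.array(d["at"]),np.round(proj(f,d["at"])))
    u,v=map(int,proj(f,[.63,.13,.04])); print(n,u,v)
    h=40 if n!="wrist" else 75
    v=max(v,h); c.append(cv2.resize(f["color"][v-h:v+h,u-h:u+h],(266,266),interpolation=2))
save(np.hstack(c),"c4.png")
E
```

```text
7.45 [0.5393 0.1318 0.0947] [ 0.      1.     -0.0005  0.0002] [-0.3289 -0.2248 -0.7874] [-0.0329  0.0262 -0.0095]
wrist eye 0.98 [0.6303 0.1292 0.0291] [318. 104.]
wrist ring 0.52 [ 0.3864 -0.0435 -0.0018] [520. 415.]
wrist spindle 0.7 [0.6484 0.1316 0.0271] [314.  68.]
wrist collet 0.88 [0.6306 0.1325 0.1079] [311.  88.]
wrist 316 102
scene eye 0.49 [0.6274 0.1261 0.0341] [243. 276.]
scene ring 0.43 [0.6486 0.1326 0.0293] [234. 275.]
scene spindle 0.67 [0.6539 0.1286 0.0292] [233. 273.]
scene collet 0.66 [0.6275 0.1305 0.1108] [238. 255.]
scene 240 274
top spindle 0.71 [0.6523 0.1299 0.0316] [261. 184.]
top 260 193
```

View pics/c4.png

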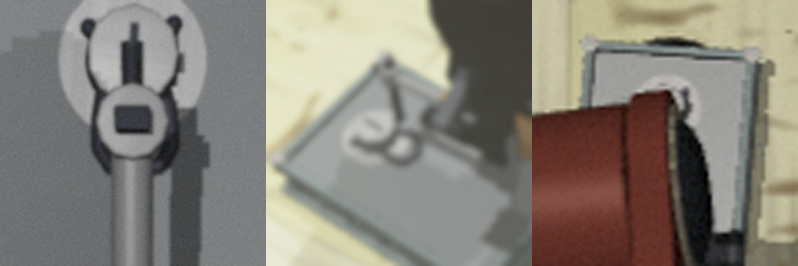

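The crop shows the collet ring centred over the eye, mid columns 133 against 135, just in front of the spindle head. The blade hangs free over it. I lower it.

jog_arm(motion="0 0.002 0 0.02 0 0 0;0 0.002 0 0.04 0 0 0;0 0.002 0 0.05 0 0 0;0 0.002 0 0.05 0 0 0;0 0.002 0 0.05 0 0 0")

```text
time: 8.82
tool_pos: [0.5407, 0.1321, 0.0694]
tool_rot: [-0.0, 1.0, -0.0, 0.0]
contact_force: [-0.1, 0.0, 0.1]
gripper_width: 0.174
grasp_force: 59.0
```

```bash
python3 - <<'E'
from h import *
f=grab_frame("scene")
c=np.array([.628,.1315,.1112])
for L in(0,.037,.045,.053):print(L,proj(f,c-[0,0,L]))
s=state();print(s["tool_pos"],s["contact_force"])
E
```

```text
0 (np.float64(237.19658283223137), np.float64(255.01702170375447))
0.037 (np.float64(239.27035620903266), np.float64(266.1174946414926))
0.045 (np.float64(239.70391125901352), np.float64(268.4398735902553))
0.053 (np.float64(240.13240209176064), np.float64(270.73568698725245))
[0.54087959 0.13206735 0.06962371] [-0.5451248  -0.42606739 -0.8167164 ]
```

jog_arm(motion="0 0 0 0.002 0 0 0;0 0 0 0.003 0 0 0;0 0 0 0.004 0 0 0;0 0 0 0.005 0 0 0;0 0 0 0.005 0 0 0")

```text
time: 9.5
tool_pos: [0.5405, 0.132, 0.0667]
tool_rot: [0.0, 1.0, -0.0, -0.0]
contact_force: [-0.4, -0.1, -1.8]
gripper_width: 0.178
grasp_force: 59.0
```

jog_arm(motion="0 0 0 0.001 0 0 0;0 0 0 0.002 0 0 0;0 0 0 0.003 0 0 0;0 0 0 0.004 0 0 0;0 0 0 0.004 0 0 0")

```text
time: 10.12
tool_pos: [0.5405, 0.132, 0.0647]
tool_rot: [0.0, 1.0, -0.0, -0.0]
contact_force: [0.5, 1.0, -0.9]
gripper_width: 0.177
grasp_force: 59.0
```

jog_arm(motion="0 0 0 0.001 0 0 0;0 0 0 0.002 0 0 0;0 0 0 0.003 0 0 0;0 0 0 0.004 0 0 0;0 0 0 0.004 0 0 0")

```text
time: 10.75
tool_pos: [0.5405, 0.132, 0.0627]
tool_rot: [0.0, 1.0, -0.0, -0.0]
contact_force: [0.9, -0.6, -1.4]
gripper_width: 0.175
grasp_force: 59.0
```

jog_arm(motion="0 0 0 0.001 0 0 0;0 0 0 0.002 0 0 0;0 0 0 0.003 0 0 0;0 0 0 0.004 0 0 0;0 0 0 0.004 0 0 0")

```text
time: 11.38
tool_pos: [0.5411, 0.1321, 0.0613]
tool_rot: [-0.0, 1.0, -0.0, 0.001]
contact_force: [-0.6, -0.8, 1.5]
gripper_width: 0.17
grasp_force: 59.4
```

jog_arm(motion="0 0 0 0.001 0 0 0;0 0 0 0.002 0 0 0;0 0 0 0.002 0 0 0;0 0 0 0.002 0 0 0;0 0 0 0.002 0 0 0")

```text
time: 12.0
tool_pos: [0.5415, 0.1321, 0.0608]
tool_rot: [-0.0, 1.0, -0.0, 0.001]
contact_force: [-1.8, -0.4, 4.7]
gripper_width: 0.175
grasp_force: 59.9
```

```bash
python3 - <<'E'
from h import *
np.set_printoptions(precision=4,suppress=True)
s=state();print(s["time"],s["tool_pos"],s["tool_rot"],s["contact_force"],s["ft_torque"])
f=grab_frame("wrist");save(np.hstack([cv2.resize(f["color"][0:200,220:420],(500,500),interpolation=2)]),"c5.png")
print(proj(f,s["tool_pos"]+[.09,0,.0165]), proj(f,[.629,.13,.032]))
E
```

```text
12.0 [0.5415 0.1321 0.0608] [-0.0001  1.     -0.0003  0.0011] [-1.772  -0.3613  4.7429] [-0.0497 -0.2344 -0.0461]
(np.float64(312.5823551717321), np.float64(90.85585275421522)) (np.float64(317.9023600719222), np.float64(106.77196871075134))
```

View pics/c5.png

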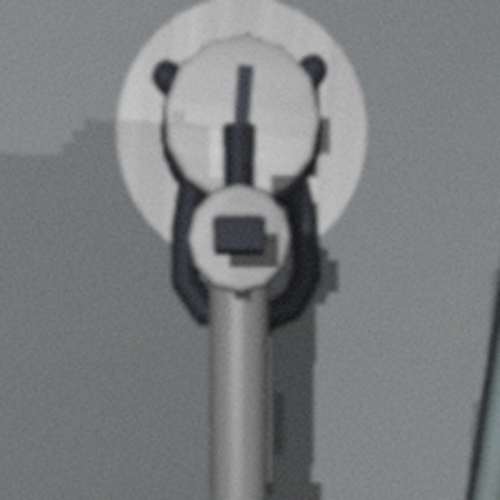

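The crop shows the clip straight along the shank, with its prongs' ends at (165,75) and (313,68) and the collet over the eye. The tip is on the floor at about 5 N with TCP z 0.061. I ease up 1 mm and pull.

jog_arm(motion="0 0 0 -0.0022 0 0 0;0 -0.003 0 -0.0022 0 0 0;0 -0.006 0 -0.0022 0 0 0;0 -0.009 0 -0.0022 0 0 0;0 -0.012 0 -0.0022 0 0 0")

```text
time: 12.68
tool_pos: [0.5353, 0.132, 0.0611]
tool_rot: [-0.0, 1.0, -0.0, 0.001]
contact_force: [5.0, -0.2, 0.6]
gripper_width: 0.177
grasp_force: 59.3
```

jog_arm(motion="0 -0.002 0 0 0 0 0;0 -0.004 0 0 0 0 0;0 -0.006 0 0 0 0 0;0 -0.007 0 0 0 0 0;0 -0.008 0 0 0 0 0")

```text
time: 13.3
tool_pos: [0.5334, 0.132, 0.0618]
tool_rot: [-0.0, 1.0, -0.0, 0.004]
contact_force: [11.0, -0.3, -2.8]
gripper_width: 0.176
grasp_force: 58.9
```

jog_arm(motion="0 0 0 0.002 0 0 0;0 -0.002 0 0.002 0 0 0;0 -0.004 0 0.002 0 0 0;0 -0.006 0 0.002 0 0 0;0 -0.008 0 0.002 0 0 0")

```text
time: 13.92
tool_pos: [0.5279, 0.132, 0.0606]
tool_rot: [-0.0, 1.0, -0.0, 0.002]
contact_force: [3.2, 0.5, 3.7]
gripper_width: 0.176
grasp_force: 59.6
```

jog_arm(motion="0 -0.006 0 -0.0016 0 0 0;0 -0.014 0 -0.0016 0 0 0;0 -0.022 0 -0.0016 0 0 0;0 -0.029 0 -0.0016 0 0 0;0 -0.036 0 -0.0016 0 0 0")

```text
time: 14.55
tool_pos: [0.5084, 0.1321, 0.0608]
tool_rot: [-0.0, 1.0, -0.0, 0.0]
contact_force: [1.5, -0.0, 4.4]
gripper_width: 0.173
grasp_force: 59.8
```

jog_arm(motion="0 -0.006 0 -0.001 0 0 0;0 -0.012 0 -0.001 0 0 0;0 -0.018 0 -0.001 0 0 0;0 -0.024 0 -0.001 0 0 0;0 -0.024 0 -0.001 0 0 0")

```text
time: 15.18
tool_pos: [0.4959, 0.132, 0.061]
tool_rot: [0.0, 1.0, -0.0, -0.001]
contact_force: [-0.8, 0.6, 5.8]
gripper_width: 0.176
grasp_force: 59.8
```

```bash
python3 - <<'E'
from h import *
np.set_printoptions(precision=4,suppress=True)
s=state();print(s["time"],s["tool_pos"],s["tool_rot"],s["contact_force"],s["ft_torque"])
f=grab_frame("wrist");save(np.hstack([cv2.resize(f["color"][0:200,220:420],(500,500),interpolation=2)]),"c6.png")
for t in["eye","ring","spindle","collet"]:
    for d in place_of("wrist",t)[:1]: print(t,round(d["p"],2),np.array(d["at"]),np.round(proj(f,d["at"])))
E
```

```text
15.175 [0.4959 0.132  0.061 ] [ 0.      1.     -0.0003 -0.0007] [-0.7526  0.6462  5.8244] [-0.0273 -0.414  -0.002 ]
eye 0.54 [ 0.6067  0.1349 -0.0009] [308.  63.]
ring 0.51 [0.489  0.1354 0.0763] [305. 346.]
collet 0.94 [0.5848 0.131  0.0769] [316.  95.]
```

View pics/c6.png

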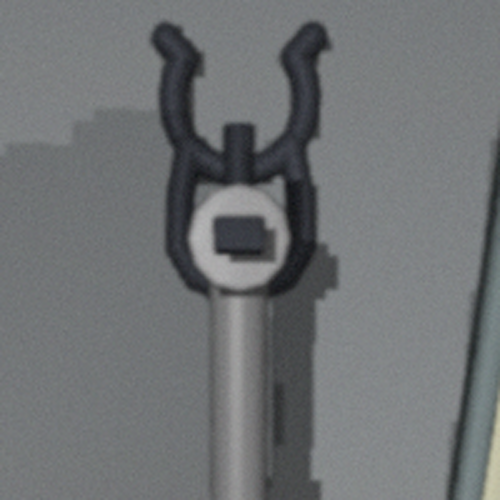

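The clip is wholly off the spindle, with open prongs at crop (165,35) and (315,35), lying flat with the collet over its eye. I release the bar and lift straight out.

jog_arm(motion="0 0.004 0 -0.003 0 0 0;0 0.008 0 -0.008 0 0 0;0 0.008 0 -0.02 0 0 0;0 0.008 0 -0.04 0 0 0;0 0.008 0 -0.06 0 0 0")

```text
time: 16.05
tool_pos: [0.5005, 0.1321, 0.0918]
tool_rot: [-0.0, 1.0, -0.0, -0.0]
contact_force: [-0.0, 0.6, -1.4]
gripper_width: 0.177
grasp_force: 59.0
```

jog_arm(motion="0 0 0 -0.04 0 0 0;0 0 0 -0.1 0 0 0;0 0 0 -0.15 0 0 0;0 0 0 -0.15 0 0 0;0 0 0 -0.15 0 0 0")

```text
time: 16.68
tool_pos: [0.5, 0.132, 0.1653]
tool_rot: [0.0, 1.0, -0.0, -0.001]
contact_force: [-1.7, 0.5, -1.5]
gripper_width: 0.173
grasp_force: 59.0
```

```bash
python3 - <<'E'
from h import *
np.set_printoptions(precision=4,suppress=True)
s=state();print(s["time"],s["tool_pos"],s["tool_rot"],s["contact_force"])
f=grab_frame("wrist");w=f
for t in["eye","ring","spindle","collet"]:
    for d in place_of("wrist",t)[:1]: print(t,round(d["p"],2),np.array(d["at"]),np.round(proj(f,d["at"])))
m=cut_out("wrist","pick")[0]["pixels"]
P=np.array([pt(f,u,v) for v,u in np.argwhere(m&(f["range_z"]>0))])
T=R.from_quat(np.roll(s["tool_rot"],-1)).inv().apply(P-s["tool_pos"])
for a in np.arange(-.02,.11,.01):
    q=T[(T[:,0]>a)&(T[:,0]<a+.01)]
    if len(q): print(round(a,3),len(q),np.percentile(q[:,1],[2,50,98]),np.percentile(q[:,2],[2,50,98]))
g=grab_frame("scene")
save(np.hstack([cv2.resize(w["color"][0:300,170:470],(400,400)),cv2.resize(g["color"][180:360,170:350],(400,400),interpolation=2)]),"c7.png")
go([.474,-.2265,.17],-.09)
E
```

```text
16.675 [0.5    0.132  0.1653] [ 0.0001  1.     -0.0004 -0.0006] [-1.6896  0.4948 -1.485 ]
eye 0.92 [0.5899 0.1319 0.0305] [314. 111.]
ring 0.84 [0.6146 0.1313 0.0302] [315.  75.]
spindle 0.8 [0.6485 0.1339 0.0303] [311.  22.]
collet 0.76 [0.5916 0.1312 0.1792] [315.  87.]
-0.02 823 [-0.0066  0.0007  0.0077] [-0.0285 -0.0274 -0.0256]
-0.01 858 [-0.0064  0.0007  0.0079] [-0.0285 -0.0273 -0.0259]
0.0 941 [-0.0063  0.0007  0.008 ] [-0.0286 -0.0274 -0.0259]
0.01 1034 [-0.0063  0.0011  0.0083] [-0.0284 -0.0273 -0.0255]
0.02 1119 [-0.0064  0.0007  0.0081] [-0.0285 -0.0273 -0.0255]
0.03 1227 [-0.0066  0.0007  0.0082] [-0.0284 -0.0272 -0.0253]
0.04 1301 [-0.0057  0.0011  0.0079] [-0.0279 -0.0222 -0.015 ]
0.05 609 [-0.0027  0.0007  0.0046] [-0.0213 -0.0198 -0.0172]
0.06 701 [-0.0031  0.0007  0.0048] [-0.0213 -0.0196 -0.0164]
0.07 753 [-0.003   0.0007  0.0048] [-0.0212 -0.0196 -0.0168]
0.08 1095 [-0.0049  0.0007  0.0061] [-0.0305 -0.0234 -0.0187]
0.09 571 [-0.0042  0.0007  0.0056] [-0.0246 -0.0228 -0.0168]
0.1 67 [-0.0005  0.001   0.0026] [-0.0193 -0.018  -0.0163]
go [-0.0519  0.717  -0.0091] [0.0001 0.0009 0.0595] t 17.02
```

View pics/c7.png

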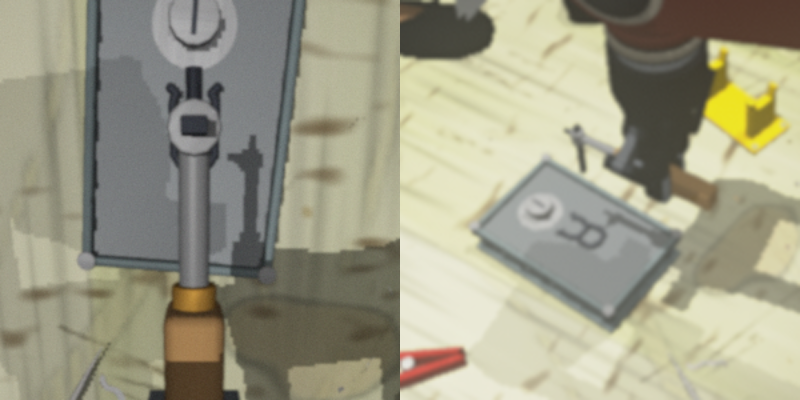

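The clip lies loose on the tray behind the spindle, at crop right (585,230), and the pick still sits level in the grip. Back to the rest.

jog_arm(motion="0 -0.01 0.12 0 0 0 0.01;0 -0.02 0.24 0 0 0 0.02;0 -0.03 0.36 0 0 0 0.03;0 -0.04 0.48 0 0 0 0.05;0 -0.05 0.6 0 0 0 0.06")

```text
time: 17.65
tool_pos: [0.4749, -0.1698, 0.1662]
tool_rot: [0.0, 0.999, -0.046, 0.0]
contact_force: [-0.5, 0.2, -1.2]
gripper_width: 0.179
grasp_force: 59.1
```

```bash
python3 - <<'E'
from h import *
go([.475,-.227,.14],-.0905)
E
```

```text
go [0.0105 0.1138 0.0524] [ 0.0001 -0.0004 -0.0005] t 17.65
```

jog_arm(motion="0 0.0105 0.08 0.01 0 0 0;0 0.0105 0.114 0.03 0 0 0;0 0.0105 0.114 0.052 0 0 0;0 0.0105 0.114 0.052 0 0 0;0 0.0105 0.114 0.052 0 0 0")

```text
time: 18.27
tool_pos: [0.4756, -0.2238, 0.14]
tool_rot: [-0.0, 0.999, -0.044, -0.0]
contact_force: [0.1, -0.5, -0.5]
gripper_width: 0.174
grasp_force: 59.3
```

```bash
python3 - <<'E'
from h import *
np.set_printoptions(precision=4,suppress=True)
f=grab_frame("wrist")
s=state();print(s["tool_pos"])
for t in["rest_seat","rest"]:
    for d in place_of("wrist",t)[:2]: print(t,round(d["p"],2),np.array(d["at"]))
go([.475,-.227,.06],-.0905)
E
```

```text
[ 0.4758 -0.2241  0.1404]
rest_seat 0.74 [ 0.5631 -0.0965  0.0589]
rest 0.98 [ 0.5605 -0.0983  0.0004]
go [-0.0015  0.005   0.1614] [ 0.0002 -0.0006  0.0007] t 18.43
```

jog_arm(motion="0 -0.001 0.005 0.03 0 0 0;0 -0.001 0.005 0.08 0 0 0;0 -0.001 0.005 0.13 0 0 0;0 -0.001 0.005 0.13 0 0 0;0 -0.001 0.005 0.13 0 0 0")

```text
time: 19.05
tool_pos: [0.475, -0.2279, 0.0756]
tool_rot: [0.0, 0.999, -0.045, 0.0]
contact_force: [0.3, -0.2, -1.2]
gripper_width: 0.177
grasp_force: 59.2
```

```bash
python3 - <<'E'
from h import *
print(state()["contact_force"]);go([.475,-.227,.0437],-.0905)
E
```

```text
[ 0.32509774 -0.15388214 -1.18902675]
go [-0.0001 -0.0017  0.0638] [ 0.0002 -0.0004 -0.0001] t 19.05
```

jog_arm(motion="0 0 -0.002 0.02 0 0 0;0 0 -0.002 0.04 0 0 0;0 0 -0.002 0.055 0 0 0;0 0 -0.002 0.063 0 0 0;0 0 -0.002 0.064 0 0 0")

```text
time: 19.68
tool_pos: [0.4749, -0.2267, 0.0431]
tool_rot: [0.0, 0.999, -0.045, 0.0]
contact_force: [-1.6, 0.2, 0.6]
gripper_width: 0.178
grasp_force: 59.4
```

Seated, with light contact only. I open the gripper and retreat.

jog_arm(motion="40 0 0 0 0 0 0;60 0 0 0 0 0 0;60 0 0 0 0 0 0;60 0 0 0 0 0 0;60 0 0 -0.01 0 0 0")

```text
time: 20.3
tool_pos: [0.4744, -0.2264, 0.0479]
tool_rot: [-0.0, 0.999, -0.045, -0.0]
contact_force: [0.1, 0.4, 0.3]
gripper_width: 0.602
grasp_force: 0.0
```

jog_arm(motion="60 0 0 -0.05 0 0 0;60 0 0 -0.14 0 0 0;60 0 0 -0.24 0 0 0;60 0 0 -0.3 0 0 0;60 0 0 -0.3 0 0 0")

```text
time: 20.92
tool_pos: [0.4765, -0.2277, 0.2022]
tool_rot: [0.002, 0.999, -0.045, 0.003]
contact_force: [1.1, 1.2, -0.4]
gripper_width: 0.598
grasp_force: 0.0
```

```bash
python3 - <<'E'
from h import *
np.set_printoptions(precision=4,suppress=True)
s=state();print(s["time"],s["tool_pos"])
w=grab_frame("wrist");g=grab_frame("scene")
for n in("wrist","scene"):
  for t in["pick","collet","ring","awl","rub_block","tape_measure"]:
    for d in place_of(n,t)[:1]: print(n,t,round(d["p"],2),np.array(d["at"]))
m=cut_out("wrist","pick")[0]["pixels"]
P=np.array([pt(w,u,v) for v,u in np.argwhere(m&(w["range_z"]>0))]);P=P[abs(P[:,2]-.0695)<.008];b=P[P[:,0]<.515]
for a in(.43,.45,.47,.49):
    q=b[(b[:,0]>a)&(b[:,0]<a+.02)];print(a,q[:,1].min(),q[:,1].max(),np.median(q[:,2]))
save(np.hstack([cv2.resize(w["color"][0:360,140:500],(400,400)),cv2.resize(g["color"][140:390,190:440],(400,400),interpolation=2)]),"c8.png")
E
```

```text
20.925 [ 0.4765 -0.2277  0.2022]
wrist pick 0.65 [ 0.471  -0.2249  0.0606]
wrist collet 0.64 [ 0.5605 -0.2369  0.0582]
wrist tape_measure 0.68 [ 0.4739 -0.2202  0.0017]
scene pick 0.84 [ 0.4672 -0.2254  0.062 ]
scene collet 0.69 [ 0.5649 -0.2322  0.058 ]
scene ring 0.69 [0.6127 0.1318 0.0286]
scene awl 0.93 [ 0.4003  0.2346 -0.0036]
scene rub_block 0.8 [ 0.6862 -0.1727  0.0054]
scene tape_measure 0.89 [ 0.3863 -0.0399  0.0024]
0.43 -0.2331295566752009 -0.21667762004421362 0.07033699293417045
0.45 -0.2347781384456462 -0.21868987772671997 0.07026162507479794
0.47 -0.23642621917085221 -0.21950173609971074 0.07036579771069829
0.49 -0.2383638190347935 -0.22235720542217702 0.07034024227174607
```

View pics/c8.png

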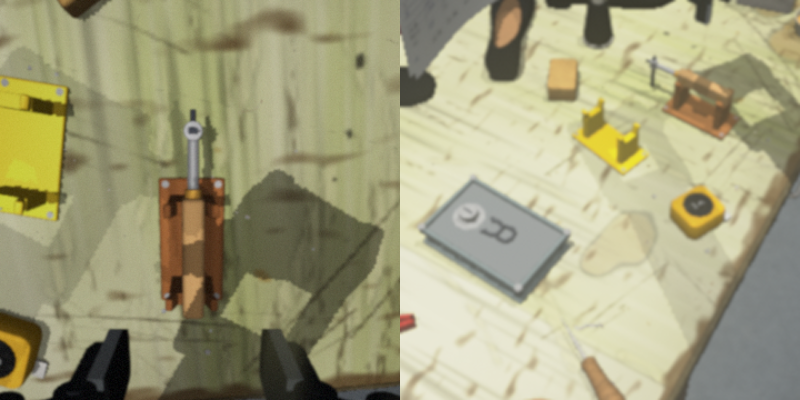

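The pick lies level in the brown rest with its top at 70.3 mm, as at the start. The clip is loose on the tray, nothing else has moved, and the gripper is clear.

```bash
python3 -c "from plant import *;print(job_done())"
```

```text
the job is handed in; nothing more can be done
None
```

The clip is off the spindle and loose on the tray, the pick is back in its brown rest, and I handed the job in at about 22 s; peak readings between moves were about 11 N on the clip and 6 N on the tray.

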